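# Put the tea tin away in the push-latch drawer

## Robot

A 6-joint arm with a two-finger parallel gripper is mounted at the origin on the work surface. World frame = base frame: x ahead of the robot, y to its left, z up, the work surface at z = 0. Lengths are in m, angles in rad, forces in N, time in s.
With the tool pointing down it reaches from about 0.325 to 1 m from the base axis. Payload 5.1 kg.
Tool frame: the origin (TCP) lies between the finger pads; the fingertips stand ctrl.tcp_to_tips ahead of it and the grasp point (between the pads) is the TCP (ctrl.tcp_to_tips is the distance from the TCP to the fingertips, in m); z points along the fingers, y is the line along which they close (so a half turn about z gives the same grasp; the last joint's range is limited). The gripper opens to 85 mm and grips with 20 to 120 N. Pads are 22 mm wide; open, the fingers measure 114 mm over their backs; the gripper's body (76 mm by 85 mm) begins 54 mm behind the grasp point. The pads swing forward as they close: fully open they stand 13 mm farther back than shut.
Start: joints at [-1.206, 0.124, 1.65, -0, 1.367, -0.083], TCP at [0.281, -0.586, 0.25] pointing down, gripper open.
Joint ranges: [-2.61, 2.61], [-1.02, 2.33], [0.03, 2.71], [-1.35, 4.49], [0.32, 2.68], [-2.91, 2.91]. Speed limits (rad/s): [2.57, 2.57, 3.14, 3.14, 3.14, 3.14].

## Interface

Orientations are given as a rotation vector (axis times angle).
In Python, from cell import ctrl, optics gives the robot as it stands.
- The arm moves only by the tool jog_arm, never from a script. Its argument "motion" is a list of rows, each an object with "rot": the turn, a rotation vector about the tool's x, y, z in degrees, a list of three; "travel": the shift along the tool's x, y, z in m, a list of three; "fingers": the closure, from -1 (fully open) to 1 (shut). In form: [{"rot": [ax, ay, az], "travel": [x, y, z], "fingers": fingers}, ...]. A call has 1 to 20 rows; each row shifts and turns the commanded pose from where the row before left it, along the tool's axes as they then stand; what a row does not reach is not made up. A row lasts 1/12 s, in which the tool goes at most 41.7 mm and 7.16 degrees, less where a joint would pass 70% of its speed; a pose out of reach is approached as far as the arm can. A call is refused whole if a number of a shift passes 0.0417 or a number of a turn 7.16, either way. A call with a gripper value outside its range is refused whole. The fingers move at their own pace and stop on an object; "newtons" is the grip in N (left out, the last holds). Time passes only in rows, so rows that do not move let the fingers close. It gives the time, the measured TCP pose, the force, the opening and the grip force at its end, in the units of the state.
- ctrl.read_state(): the state, without advancing time (a new reading comes with each control period).
- optics.read_camera(name): name is "scene" or "top"; returns a dict with "image" (480x640x3 uint8, red, green, blue), "z_map" (480x640 float32, m along the optical axis (not along the pixel's ray), 0 where there is no reading), "intrinsics" (3x3 intrinsics, pixels), "D" ([k1, k2, p1, p2, k3] as OpenCV has them; the pictures are not rectified), "world_to_cam" (4x4, takes a point from world to camera coordinates). Camera axes: x right, y up, looking along -z (the intrinsics and any distortion apply to the point x, -y, -z); pixel columns grow to the right and rows downward; lengths in m; the calibration is good to about 2 mm. A picture is of the moment at which its call begins.
- ctrl.close_job(): hands the job in; it is judged then, once.
The state is a dict: "t": time; "joint_pos": joint angles; "qvel": joint speeds; "effort": joint torques, N m; "tcp_pos": TCP position; "orientation": TCP orientation; "contact_force": force on the tool from outside, world axes, zero at the start; "moment": the same for the moment, N m; "finger_gap": opening from 0.0 (shut) to 1.0 (fully open); "gripper_force": force on a finger pad.
Only numpy, scipy, OpenCV 4.12 (cv2) and the standard library are available. Lean on these libraries where they do the work, as an engineer would, in place of code of your own. Each camera call takes 0.05 s, during which the arm holds its last target. There are 200 camera calls.

## Task

Press the white front of the handle-less drawer to release its push latch so that it springs out, set the little turquoise tea tin with the brass lid down upright inside the drawer, then push the drawer back in and press it once more so that it latches shut, flush with the chest. The latch is delicate and it cannot be seen how far it must be pressed in: feel for the soft stop, press gently and never shove against it. Do not drop the tin and leave the other crockery where it stands.

Things in the scene. Friction and masses are not known exactly. Their poses are not given: they have to be found in the camera images.
- chest: Low wooden chest, 220 deep (x) x 200 wide (y) x 80 high, fixed; its place and yaw differ each time. Origin: centre of its underside; x points from its open front into the chest (the drawer slides along x), y to the left as seen looking in, z up. Bottom board and 10 mm side walls run to the front edge, 110 mm from the origin.
- top_edge (a point): Middle of the front edge of the chest's top board (72 to 80 mm above the table), set back 30 mm from the front edge of the sides, so that fingers pointing down can follow the drawer front that far in.
- drawer (a joint): How far the drawer stands out along the chest's -x, in m. 0: latched, front flush with the side walls (it starts so); 0.080: sprung fully out; negative: pressed in past flush (hard end at -0.026, never needed). Tells the latch state once let go. A spring pushes it out with 5 N at flush, 3 N when out; it slides out damped, in about 0.5 s, following a withdrawing finger.
- latch (a point): Hidden push-push latch inside the chest. A press past its trip point, then letting go, frees a latched drawer and catches one pushed in from outside (it then rests at 0 to 1 mm); a shorter press changes nothing, a further full one changes the state again. Trip: 9 to 20 mm past flush to release, 1 mm less to catch; differs each time, not measured.
- drawer_face (a point): Centre of the drawer's white front face, 174 wide, 60 high (12 to 72 mm above the table), 14 thick, no handle; axes as the chest's. Press anywhere on it, slowly (10 to 15 mm/s): about 5 N until, 1 mm past the release trip, a rubber stop of about 10 N/mm is felt: 7 to 10 N means fully pressed. Above 15 N the latch is damaged.
- drawer_rim (a point): Middle of the top of the drawer's front panel, 72 mm above the table, 7 mm behind its face. The drawer is open on top: inside from 14 to 134 mm behind the face, 154 wide, floor 18 mm above the table, side walls 44 above the floor. Fully out, the top is uncovered from the face to 110 mm behind it.
- drawer_bay (a point): Point on the drawer's inner floor (18 mm above the table), 52 mm behind the front face, mid-width: a good place for the tin once the drawer is out.
- tin: Small round tea tin, turquoise with a brass lid, 44 diameter, 40 high, 0.1 to 0.2 kg, upright and loose on the table. Origin: centre of its underside; z up. Not to be dropped from more than about 25 mm.
- egg_cup: Bystander: white egg cup, 48 diameter, 54 high. Origin under its centre. Tin, egg cup and tealight glass swap places from one time to the next and stand at least 100 mm apart.
- tealight: Bystander: amber tealight glass, 54 diameter, 44 high. Origin under its centre.
- candlestick: Bystander: brass candlestick with white candle, 76 diameter, 220 high. Origin under its centre.
- mug: Bystander: white mug, 76 diameter, 85 high. Origin under its centre.
- bowl: Bystander: blue bowl, 120 diameter, 50 high. Origin under its centre.
- tumbler: Bystander: clear glass tumbler, 72 diameter, 95 high. Origin under its centre.

How it is judged:
On the way, in this order (a step that is already met when the one before it is completed fails the run):
1. the latch is released and the drawer has sprung out (at least 60 mm) (value of joint drawer above 0.06 m), for 0.2 s.
2. the tin stands upright in the open drawer, let go (x of tin in the frame of drawer_face between 0.03 and 0.118 m and y of tin in the frame of drawer_face between -0.062 and 0.062 m and z of tin in the frame of drawer_face below -0.018 m and angle between tin's own z axis and vertical below 0.15 rad and value of joint drawer above 0.05 m and contact force between the fingers and tin below 0.05 N), for 0.2 s.
At the end, for the whole second after the job is handed in: The drawer rests latched on its own within 4 mm of flush, with the tin at rest inside on its floor, upright within about 8 degrees (x of tin in the frame of drawer_face between 0.03 and 0.118 m and y of tin in the frame of drawer_face between -0.062 and 0.062 m and z of tin in the frame of drawer_face below -0.018 m and angle between tin's own z axis and vertical below 0.15 rad and value of joint drawer between -0.004 and 0.004 m and not (velocity of joint drawer above 0.01 m/s) and linear speed of tin below 0.02 m/s); the robot touches nothing.
It fails at once if the drawer was pushed with more than 15 N (contact force between drawer and the arm above 15 N or contact force between drawer and the fingers above 15 N).
It fails at once if the tin was dropped (falls faster than 0.7 m/s out of the fingers) (contact force between the fingers and tin below 0.05 N and linear speed of tin above 0.7 m/s).
It fails at once if a bystander was moved more than 30 mm or tipped over (distance of any of egg_cup, tealight, candlestick, mug, bowl, tumbler from where it was at the start of the episode above 0.03 m or angle between any of egg_cup, tealight, candlestick, mug, bowl, tumbler's own z axis and vertical above 0.5 rad).
It also fails if it takes over 69 s, if anything falls off the work surface, if the arm or the gripper's body presses on something with over 40 N, if the wrist force passes 120 N, or if a joint passes its speed limit or range.

## Working session

There is one attempt and no reset: what is moved stays moved. The work goes in short steps, Python scripts to look and compute and a tool call to move; the robot and the scene stay as the last step left them, time stands still between calls to the robot, and variables do not carry over. Pictures are saved under pics/ and viewed, at most 10 in all, crops included, and the job is handed in when it is done.

Besides the shell and the picture viewer there is one more tool, called after ">>>" in YAML: its name, and indented under it one key for each argument. jog_arm: Moves the arm, as the interface text tells. Its arguments: {"type":"object","properties":{"motion":{"type":"array"},"newtons":{"type":"number"}},"required":["motion"]}

```bash
mkdir -p pics
cat > h.py <<'E'
import numpy as np, cv2
from cell import ctrl, optics
def cam(n):
    return optics.read_camera(n)
def pts(c):
    "world point per pixel from z_map"
    h,w=c['z_map'].shape
    u,v=np.meshgrid(np.arange(w,dtype=np.float32),np.arange(h,dtype=np.float32))
    n=cv2.undistortPoints(np.stack([u,v],-1).reshape(-1,1,2),np.array(c['intrinsics']),np.array(c['D'])).reshape(h,w,2)
    z=c['z_map']
    P=np.stack([n[...,0]*z,-n[...,1]*z,-z,np.ones_like(z)],-1)
    return (P@np.linalg.inv(np.array(c['world_to_cam'])).T)[...,:3]
E
python3 - <<'E'
from h import *
s=ctrl.read_state();print(s, ctrl.tcp_to_tips)
for n in('scene','top'):
    c=cam(n);cv2.imwrite(f'pics/{n}0.png',c['image'][...,::-1]);np.save(f'pics/{n}0.npy',pts(c));print(n,np.linalg.inv(c['world_to_cam'])[:3].round(2).tolist(),(c['z_map']>0).mean())
E
```

```text
{'t': 0.0, 'joint_pos': array([-1.20561370e+00,  1.24517553e-01,  1.65169595e+00, -2.02572331e-05,
        1.36749713e+00, -8.25964063e-02]), 'qvel': array([ 1.71615635e-03,  9.65744488e-05, -5.34422421e-05,  2.32362872e-03,
        9.50625279e-04, -5.47178558e-04]), 'effort': array([ 1.17083837e-03, -4.23608243e+01, -3.65452373e+01,  1.15908160e-04,
        6.87802341e-03, -1.00807392e-05]), 'tcp_pos': array([ 0.28119043, -0.58538722,  0.24903195]), 'orientation': array([-3.06113918e+00, -6.97049474e-01,  4.99022087e-04]), 'contact_force': array([ 0.63934832, -0.22074005, -0.76598904]), 'moment': array([0.00028811, 0.01173703, 0.06903455]), 'gripper_force': 0.0, 'finger_gap': 0.9976821007016187} 0.019
scene [[0.47, -0.67, 0.57, 1.47], [0.88, 0.36, -0.31, -0.45], [0.0, 0.65, 0.76, 1.22]] 0.9881315104166667
top [[0.01, 1.0, -0.08, 0.51], [-1.0, 0.02, 0.02, -0.0], [0.02, 0.08, 1.0, 1.12]] 0.9957845052083333
```

View pics/top0.png

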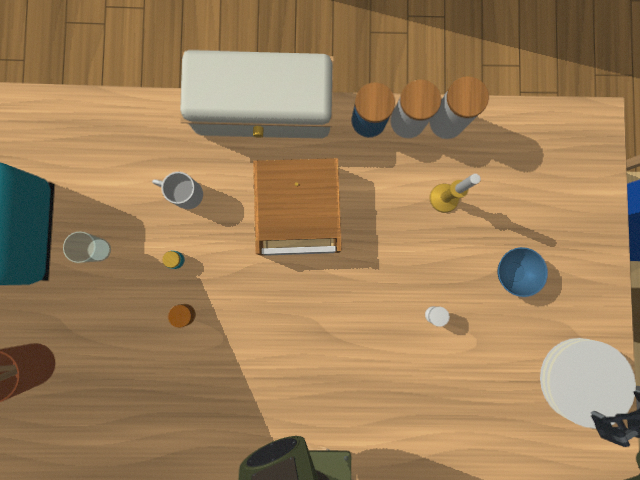

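View pics/scene0.png

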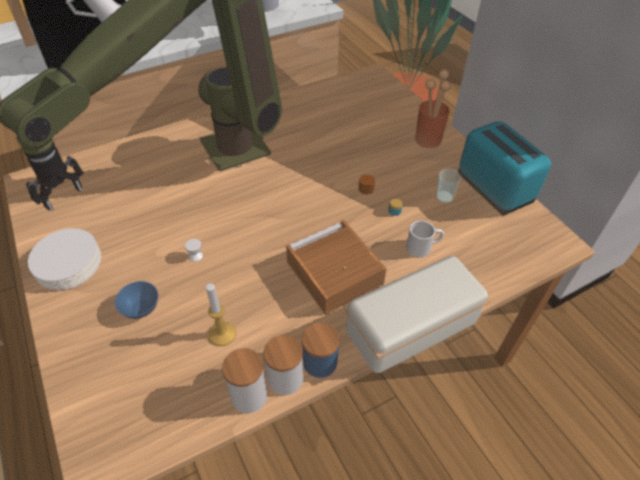

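The top view shows the chest at about (297,205) with its white front towards the robot (row ~250, columns 260–338). The tin is at (173,260), the tealight at (181,316), the egg cup at (437,317) and the mug at (180,190).

Run:
```python
from h import *
P=np.load('pics/top0.npy');im=cv2.imread('pics/top0.png')
z=P[...,2]
def box(u0,u1,v0,v1,lo,hi):
    m=np.zeros(z.shape,bool);m[v0:v1,u0:u1]=1
    return m&(z>lo)&(z<hi)
print('table z',np.median(z[330:400,250:400]))
m=box(240,350,150,262,.066,.095)
print('chest z',np.median(z[m]))
hsv=cv2.cvtColor(im,cv2.COLOR_BGR2HSV)
top=m&(z>.075)&(hsv[...,1]>70)
r=cv2.minAreaRect(P[top][:,:2].astype(np.float32));print('all z>.075 wood',r,cv2.boxPoints(r).round(4).tolist())
w=box(250,345,235,262,.055,.08)&(hsv[...,1]<60)&(hsv[...,2]>170)
r=cv2.minAreaRect(P[w][:,:2].astype(np.float32));print('white',r,cv2.boxPoints(r).round(4).tolist(),np.median(z[w]))
q=P[w][:,:2]
vx=cv2.fitLine(q.astype(np.float32),cv2.DIST_HUBER,0,.01,.01).ravel();print('line',vx, np.degrees(np.arctan2(vx[1],vx[0])))
for n,b,lo in(('tin',(155,190,245,275),.03),('tealight',(163,198,300,332),.03),('egg',(420,455,300,332),.03),('mug',(150,205,165,212),.07),('tumb',(58,112,228,266),.05),('candle',(425,485,170,215),.03)):
    k=box(*b,lo,.3);q=P[k][:,:2].astype(np.float32)
    (c,rad)=cv2.minEnclosingCircle(q);print(n,np.round(c,4),round(rad,4),np.median(z[k]),k.sum(),q.mean(0))
```

```text
table z -8.8167143437623e-05
chest z 0.07973459266851446
all z>.075 wood ((0.685241162776947, 0.036779336631298065), (0.2197362184524536, 0.2001492828130722), 2.808037757873535) [[0.5705999732017517, 0.131400004029274], [0.5803999900817871, -0.06859999895095825], [0.7998999953269958, -0.05779999867081642], [0.7900999784469604, 0.1421000063419342]]
white ((0.5815216302871704, 0.029137402772903442), (0.01263648085296154, 0.16425198316574097), 2.967261791229248) [[0.5709999799728394, 0.11079999804496765], [0.5795000195503235, -0.053199999034404755], [0.5921000242233276, -0.05260000005364418], [0.5835999846458435, 0.11150000244379044]] 0.07182147021012297
line [ 0.05449487 -0.99851406  0.5816736   0.02590255] -86.87612
tin [0.5552 0.335 ] 0.0216 0.03924658579695994 253 [0.5555188  0.33419186]
tealight [0.4223 0.3087] 0.0274 0.04372531877320074 435 [0.42287317 0.30714443]
egg [ 0.4308 -0.3043] 0.0253 0.05394238348237712 338 [ 0.43039337 -0.3027748 ]
mug [0.7239 0.3233] 0.0502 0.08234455346617486 319 [0.72103083 0.31755024]
tumb [0.5784 0.5226] 0.0368 0.07877369817658963 670 [0.57849646 0.5274856 ]
candle [ 0.7212 -0.3326] 0.0219 0.12688806265529706 504 [ 0.7196962 -0.3279764]
```

>>> jog_arm:
  motion:
    - {"rot":[0,0,5.7],"travel":[0,0,0],"fingers":1}
    - {"rot":[0,0,5.7],"travel":[0,0,0],"fingers":1}
    - {"rot":[0,0,5.7],"travel":[0,0,0],"fingers":1}
    - {"rot":[0,0,5.7],"travel":[0,0,0],"fingers":1}
    - {"rot":[0,0,0],"travel":[0.016,-0.035,0],"fingers":1}
    - {"rot":[0,0,0],"travel":[0.016,-0.035,0],"fingers":1}
    - {"rot":[0,0,0],"travel":[0.016,-0.035,0],"fingers":1}
    - {"rot":[0,0,0],"travel":[0.016,-0.035,0],"fingers":1}
    - {"rot":[0,0,0],"travel":[0.016,-0.035,0],"fingers":1}
    - {"rot":[0,0,0],"travel":[0.016,-0.035,0],"fingers":1}
    - {"rot":[0,0,0],"travel":[0.016,-0.035,0],"fingers":1}
    - {"rot":[0,0,0],"travel":[0.016,-0.035,0],"fingers":1}
    - {"rot":[0,0,0],"travel":[0.016,-0.035,0],"fingers":1}
    - {"rot":[0,0,0],"travel":[0.016,-0.035,0],"fingers":1}
    - {"rot":[0,0,0],"travel":[0.016,-0.035,0],"fingers":1}
    - {"rot":[0,0,0],"travel":[0.016,-0.035,0],"fingers":1}
    - {"rot":[0,0,0],"travel":[0.016,-0.035,0],"fingers":1}
    - {"rot":[0,0,0],"travel":[0.016,-0.035,0],"fingers":1}
    - {"rot":[0,0,0],"travel":[0.016,-0.035,0],"fingers":1}
    - {"rot":[0,0,0],"travel":[0.016,-0.035,0],"fingers":1}
  newtons: 20

```text
t: 1.77
tcp_pos: [0.5092, -0.0119, 0.25]
orientation: [3.141, 0.079, -0.0]
contact_force: [1.4, 0.2, 0.5]
finger_gap: -0.002
gripper_force: 0.0
```

```bash
cat >> h.py <<'E'
from scipy.spatial.transform import Rotation as R
def go(target):
    "offset to a world point, in tool axes, and the yaw of tool x"
    s=ctrl.read_state();r=R.from_rotvec(s['orientation'])
    print('t',round(s['t'],2),'tcp',s['tcp_pos'].round(4),'toolx yaw',np.degrees(np.arctan2(*r.apply([1,0,0])[[1,0]])).round(2),'F',s['contact_force'].round(2),'gap',round(s['finger_gap'],3),'grip',s['gripper_force'])
    print('delta tool',r.inv().apply(np.array(target)-s['tcp_pos']).round(4))
E
python3 - <<'E'
from h import *
go([.5394,.0294,.054])
E
```

```text
t 1.77 tcp [ 0.5092 -0.0119  0.25  ] toolx yaw 2.87 F [1.37 0.2  0.5 ] gap -0.002 grip 0.0
delta tool [ 0.0323 -0.0397  0.196 ]
```

>>> jog_arm:
  motion:
    - {"rot":[0,0,0],"travel":[0.004,-0.005,0.0245],"fingers":1}
    - {"rot":[0,0,0],"travel":[0.004,-0.005,0.0245],"fingers":1}
    - {"rot":[0,0,0],"travel":[0.004,-0.005,0.0245],"fingers":1}
    - {"rot":[0,0,0],"travel":[0.004,-0.005,0.0245],"fingers":1}
    - {"rot":[0,0,0],"travel":[0.004,-0.005,0.0245],"fingers":1}
    - {"rot":[0,0,0],"travel":[0.004,-0.005,0.0245],"fingers":1}
    - {"rot":[0,0,0],"travel":[0.004,-0.005,0.0245],"fingers":1}
    - {"rot":[0,0,0],"travel":[0.004,-0.005,0.0245],"fingers":1}
    - {"rot":[0,0,0],"travel":[0,0,0],"fingers":1}
    - {"rot":[0,0,0],"travel":[0,0,0],"fingers":1}
    - {"rot":[0,0,0],"travel":[0,0,0],"fingers":1}

```text
t: 2.68
tcp_pos: [0.5396, 0.0275, 0.0553]
orientation: [3.14, 0.078, 0.002]
contact_force: [0.4, -0.2, 0.4]
finger_gap: 0.001
gripper_force: 0.0
```

>>> jog_arm:
  motion:
    - {"rot":[0,0,0],"travel":[0.002,0,0],"fingers":1}
    - {"rot":[0,0,0],"travel":[0.002,0,0],"fingers":1}
    - {"rot":[0,0,0],"travel":[0.002,0,0],"fingers":1}
    - {"rot":[0,0,0],"travel":[0.002,0,0],"fingers":1}
    - {"rot":[0,0,0],"travel":[0.002,0,0],"fingers":1}
    - {"rot":[0,0,0],"travel":[0.002,0,0],"fingers":1}
    - {"rot":[0,0,0],"travel":[0.002,0,0],"fingers":1}
    - {"rot":[0,0,0],"travel":[0.002,0,0],"fingers":1}
    - {"rot":[0,0,0],"travel":[0.002,0,0],"fingers":1}
    - {"rot":[0,0,0],"travel":[0.002,0,0],"fingers":1}
    - {"rot":[0,0,0],"travel":[0.001,0,0],"fingers":1}
    - {"rot":[0,0,0],"travel":[0.001,0,0],"fingers":1}
    - {"rot":[0,0,0],"travel":[0.001,0,0],"fingers":1}
    - {"rot":[0,0,0],"travel":[0.001,0,0],"fingers":1}
    - {"rot":[0,0,0],"travel":[0.001,0,0],"fingers":1}
    - {"rot":[0,0,0],"travel":[0.001,0,0],"fingers":1}
    - {"rot":[0,0,0],"travel":[0.001,0,0],"fingers":1}
    - {"rot":[0,0,0],"travel":[0.001,0,0],"fingers":1}

```text
t: 4.18
tcp_pos: [0.5661, 0.0291, 0.0542]
orientation: [3.141, 0.078, -0.005]
contact_force: [-5.1, -0.4, 3.8]
finger_gap: 0.0
gripper_force: 2.8
```

>>> jog_arm:
  motion:
    - {"rot":[0,0,0],"travel":[0.001,0,0],"fingers":1}
    - {"rot":[0,0,0],"travel":[0.001,0,0],"fingers":1}
    - {"rot":[0,0,0],"travel":[0.001,0,0],"fingers":1}
    - {"rot":[0,0,0],"travel":[0.001,0,0],"fingers":1}
    - {"rot":[0,0,0],"travel":[0.001,0,0],"fingers":1}
    - {"rot":[0,0,0],"travel":[0.001,0,0],"fingers":1}

```text
t: 4.68
tcp_pos: [0.572, 0.0294, 0.0542]
orientation: [3.141, 0.079, -0.005]
contact_force: [-6.3, -0.4, 4.9]
finger_gap: 0.0
gripper_force: 2.9
```

>>> jog_arm:
  motion:
    - {"rot":[0,0,0],"travel":[0.0007,0,0],"fingers":1}
    - {"rot":[0,0,0],"travel":[0,0,0],"fingers":1}

```text
t: 4.85
tcp_pos: [0.5729, 0.0294, 0.0542]
orientation: [3.141, 0.078, -0.004]
contact_force: [-4.5, -0.0, 4.3]
finger_gap: 0.004
gripper_force: 2.5
```

>>> jog_arm:
  motion:
    - {"rot":[0,0,0],"travel":[0.0007,0,0],"fingers":1}
    - {"rot":[0,0,0],"travel":[0,0,0],"fingers":1}

```text
t: 5.02
tcp_pos: [0.5735, 0.0294, 0.0542]
orientation: [-3.141, -0.078, 0.004]
contact_force: [-5.0, -0.1, 3.2]
finger_gap: 0.001
gripper_force: 2.6
```

>>> jog_arm:
  motion:
    - {"rot":[0,0,0],"travel":[0.0007,0,0],"fingers":1}
    - {"rot":[0,0,0],"travel":[0,0,0],"fingers":1}

```text
t: 5.18
tcp_pos: [0.5742, 0.0295, 0.0542]
orientation: [3.141, 0.079, -0.004]
contact_force: [-4.8, -0.4, 4.2]
finger_gap: -0.006
gripper_force: 2.6
```

>>> jog_arm:
  motion:
    - {"rot":[0,0,0],"travel":[0.0007,0,0],"fingers":1}
    - {"rot":[0,0,0],"travel":[0,0,0],"fingers":1}

```text
t: 5.35
tcp_pos: [0.5749, 0.0295, 0.0542]
orientation: [-3.141, -0.078, 0.004]
contact_force: [-5.0, -1.2, 3.6]
finger_gap: -0.001
gripper_force: 2.6
```

>>> jog_arm:
  motion:
    - {"rot":[0,0,0],"travel":[0.0007,0,0],"fingers":1}
    - {"rot":[0,0,0],"travel":[0,0,0],"fingers":1}

```text
t: 5.52
tcp_pos: [0.5756, 0.0296, 0.0542]
orientation: [-3.141, -0.078, 0.005]
contact_force: [-6.5, -0.2, 3.9]
finger_gap: -0.0
gripper_force: 2.7
```

>>> jog_arm:
  motion:
    - {"rot":[0,0,0],"travel":[0.0005,0,0],"fingers":1}
    - {"rot":[0,0,0],"travel":[0,0,0],"fingers":1}

```text
t: 5.68
tcp_pos: [0.576, 0.0296, 0.0542]
orientation: [-3.141, -0.078, 0.005]
contact_force: [-5.3, -0.5, 4.6]
finger_gap: 0.002
gripper_force: 2.7
```

>>> jog_arm:
  motion:
    - {"rot":[0,0,0],"travel":[0.0007,0,0],"fingers":1}
    - {"rot":[0,0,0],"travel":[0,0,0],"fingers":1}

```text
t: 5.85
tcp_pos: [0.5762, 0.0296, 0.0542]
orientation: [3.141, 0.079, -0.007]
contact_force: [-7.0, -0.5, 6.5]
finger_gap: 0.004
gripper_force: 3.8
```

>>> jog_arm:
  motion:
    - {"rot":[0,0,0],"travel":[0.0004,0,0],"fingers":1}
    - {"rot":[0,0,0],"travel":[0,0,0],"fingers":1}

```text
t: 6.02
tcp_pos: [0.5763, 0.0296, 0.0541]
orientation: [3.141, 0.079, -0.008]
contact_force: [-9.3, 0.2, 7.2]
finger_gap: -0.001
gripper_force: 4.5
```

>>> jog_arm:
  motion:
    - {"rot":[0,0,0],"travel":[-0.01,0,0],"fingers":1}
    - {"rot":[0,0,0],"travel":[-0.01,0,0],"fingers":1}
    - {"rot":[0,0,0],"travel":[-0.01,0,0],"fingers":1}
    - {"rot":[0,0,0],"travel":[-0.01,0,0],"fingers":1}
    - {"rot":[0,0,0],"travel":[-0.02,0,0],"fingers":1}
    - {"rot":[0,0,0],"travel":[-0.02,0,0],"fingers":1}
    - {"rot":[0,0,0],"travel":[-0.02,0,0],"fingers":1}
    - {"rot":[0,0,0],"travel":[-0.02,0,0],"fingers":1}
    - {"rot":[0,0,0],"travel":[0,0,0],"fingers":1}
    - {"rot":[0,0,0],"travel":[0,0,-0.03],"fingers":1}
    - {"rot":[0,0,0],"travel":[0,0,-0.03],"fingers":1}
    - {"rot":[0,0,0],"travel":[0,0,-0.03],"fingers":1}
    - {"rot":[0,0,0],"travel":[0,0,-0.03],"fingers":1}
    - {"rot":[0,0,0],"travel":[0,0,0],"fingers":1}

```text
t: 7.18
tcp_pos: [0.4626, 0.0234, 0.1819]
orientation: [3.139, 0.078, 0.023]
contact_force: [0.2, -0.0, 1.4]
finger_gap: 0.001
gripper_force: 0.0
```

Run:
```python
from h import *
c=cam('top');cv2.imwrite('pics/top1.png',c['image'][...,::-1]);np.save('pics/top1.npy',pts(c))
go([.5552,.335,.024])
```

```text
t 7.23 tcp [0.4613 0.0236 0.179 ] toolx yaw 2.86 F [-0.3   0.48 -0.82] gap -0.004 grip 0.0
delta tool [ 0.1077 -0.3065  0.1558]
```

View pics/top1.png

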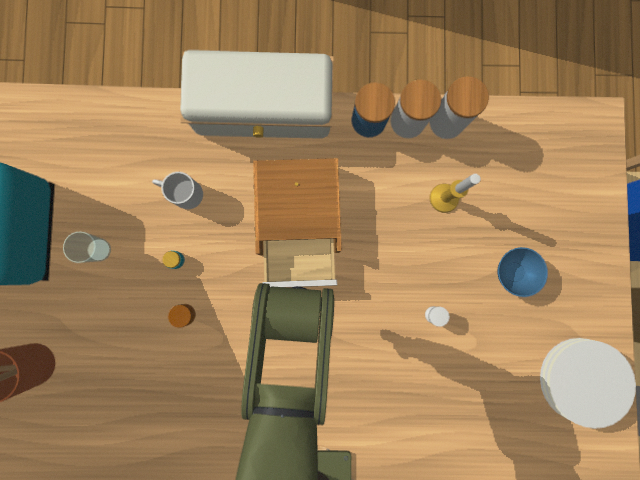

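The drawer has sprung out: its white front is now at row ~284, with the open bay at (300,262). Next I go to the tin.

>>> jog_arm:
  motion:
    - {"rot":[0,0,0],"travel":[0.0108,-0.0306,0],"fingers":-1}
    - {"rot":[0,0,0],"travel":[0.0108,-0.0306,0],"fingers":-1}
    - {"rot":[0,0,0],"travel":[0.0108,-0.0306,0],"fingers":-1}
    - {"rot":[0,0,0],"travel":[0.0108,-0.0306,0],"fingers":-1}
    - {"rot":[0,0,0],"travel":[0.0108,-0.0306,0],"fingers":-1}
    - {"rot":[0,0,0],"travel":[0.0108,-0.0306,0],"fingers":-1}
    - {"rot":[0,0,0],"travel":[0.0108,-0.0306,0],"fingers":-1}
    - {"rot":[0,0,0],"travel":[0.0108,-0.0306,0],"fingers":-1}
    - {"rot":[0,0,0],"travel":[0.0108,-0.0306,0],"fingers":-1}
    - {"rot":[0,0,0],"travel":[0.0108,-0.0306,0],"fingers":-1}
    - {"rot":[0,0,0],"travel":[0,0,0.02],"fingers":-1}
    - {"rot":[0,0,0],"travel":[0,0,0.02],"fingers":-1}
    - {"rot":[0,0,0],"travel":[0,0,0.02],"fingers":-1}
    - {"rot":[0,0,0],"travel":[0,0,0.02],"fingers":-1}
    - {"rot":[0,0,0],"travel":[0,0,0],"fingers":-1}
    - {"rot":[0,0,0],"travel":[0,0,0],"fingers":-1}
    - {"rot":[0,0,0],"travel":[0,0,0],"fingers":-1}

```text
t: 8.65
tcp_pos: [0.5513, 0.3348, 0.0947]
orientation: [-3.14, -0.078, -0.001]
contact_force: [0.3, -0.7, 0.8]
finger_gap: 1.002
gripper_force: 0.0
```

Run:
```python
from h import *
go([.5552,.335,.024])
P=np.load('pics/top1.npy');im=cv2.imread('pics/top1.png');hsv=cv2.cvtColor(im,cv2.COLOR_BGR2HSV)
m=np.zeros(im.shape[:2],bool);m[270:295,255:345]=1
w=m&(hsv[...,1]<60)&(hsv[...,2]>170)&(P[...,2]>.06)&(P[...,2]<.08)
r=cv2.minAreaRect(P[w][:,:2].astype(np.float32));print(r,cv2.boxPoints(r).round(4).tolist())
```

```text
t 8.65 tcp [0.5513 0.3348 0.0947] toolx yaw 2.85 F [ 0.26 -0.66  0.84] gap 1.002 grip 0.0
delta tool [0.0039 0.     0.0707]
((0.502987802028656, 0.026284512132406235), (0.012874451465904713, 0.16921481490135193), 2.6636157035827637) [[0.4925999939441681, 0.11050000041723251], [0.5005000233650208, -0.05849999934434891], [0.5133000016212463, -0.05790000036358833], [0.5055000185966492, 0.11110000312328339]]
```

>>> jog_arm:
  motion:
    - {"rot":[0,0,0],"travel":[0.002,0,0.014],"fingers":-1}
    - {"rot":[0,0,0],"travel":[0.002,0,0.014],"fingers":-1}
    - {"rot":[0,0,0],"travel":[0,0,0.014],"fingers":-1}
    - {"rot":[0,0,0],"travel":[0,0,0.014],"fingers":-1}
    - {"rot":[0,0,0],"travel":[0,0,0.014],"fingers":-1}
    - {"rot":[0,0,0],"travel":[0,0,0],"fingers":-1}
    - {"rot":[0,0,0],"travel":[0,0,0],"fingers":1}
    - {"rot":[0,0,0],"travel":[0,0,0],"fingers":1}
    - {"rot":[0,0,0],"travel":[0,0,0],"fingers":1}
    - {"rot":[0,0,0],"travel":[0,0,0],"fingers":1}
    - {"rot":[0,0,0],"travel":[0,0,0],"fingers":1}
    - {"rot":[0,0,0],"travel":[0,0,0],"fingers":1}
    - {"rot":[0,0,0],"travel":[0,0,0],"fingers":1}
    - {"rot":[0,0,0],"travel":[0,0,0],"fingers":1}
  newtons: 25

```text
t: 9.82
tcp_pos: [0.5559, 0.3354, 0.0257]
orientation: [-3.139, -0.078, -0.004]
contact_force: [1.6, 1.4, 5.9]
finger_gap: 0.502
gripper_force: 26.2
```

>>> jog_arm:
  motion:
    - {"rot":[0,0,0],"travel":[0,0,-0.01],"fingers":1}
    - {"rot":[0,0,0],"travel":[0,0,-0.02],"fingers":1}
    - {"rot":[0,0,0],"travel":[0,0,-0.03],"fingers":1}
    - {"rot":[0,0,0],"travel":[0,0,-0.03],"fingers":1}
    - {"rot":[0,0,0],"travel":[0,0,-0.03],"fingers":1}
    - {"rot":[0,0,0],"travel":[-0.001,0.015,0],"fingers":1}
    - {"rot":[0,0,0],"travel":[-0.002,0.03,0],"fingers":1}
    - {"rot":[0,0,0],"travel":[-0.002,0.03,0],"fingers":1}
    - {"rot":[0,0,0],"travel":[-0.002,0.03,0],"fingers":1}
    - {"rot":[0,0,0],"travel":[-0.002,0.03,0],"fingers":1}
    - {"rot":[0,0,0],"travel":[-0.002,0.03,0],"fingers":1}
    - {"rot":[0,0,0],"travel":[-0.002,0.03,0],"fingers":1}
    - {"rot":[0,0,0],"travel":[-0.002,0.03,0],"fingers":1}
    - {"rot":[0,0,0],"travel":[-0.002,0.03,0],"fingers":1}
    - {"rot":[0,0,0],"travel":[-0.002,0.03,0],"fingers":1}
    - {"rot":[0,0,0],"travel":[0,0.02,0],"fingers":1}
    - {"rot":[0,0,0],"travel":[0,0,0],"fingers":1}
    - {"rot":[0,0,0],"travel":[0,0,0],"fingers":1}
    - {"rot":[0,0,0],"travel":[0,0,0],"fingers":1}

```text
t: 11.4
tcp_pos: [0.5504, 0.0295, 0.1434]
orientation: [-3.14, -0.078, 0.003]
contact_force: [0.5, -0.6, -1.2]
finger_gap: 0.495
gripper_force: 25.9
```

Run:
```python
from h import *
c=cam('scene');cv2.imwrite('pics/s2.png',cv2.resize(c['image'][120:360,220:540,::-1],None,fx=2,fy=2))
go([.5534,.030,.0447])
```

```text
t 11.45 tcp [0.5506 0.0299 0.1437] toolx yaw 2.89 F [ 0.87  0.57 -0.96] gap 0.495 grip 25.93703806400299
delta tool [0.003  0.0001 0.099 ]
```

View pics/s2.png

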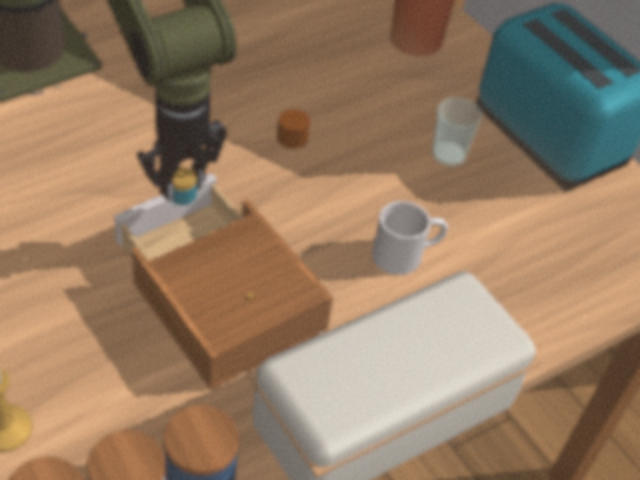

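The crop shows the tin held upright over the open drawer at about (185,187). Next I lower it.

>>> jog_arm:
  motion:
    - {"rot":[0,0,0],"travel":[0.003,0,0.011],"fingers":1}
    - {"rot":[0,0,0],"travel":[0,0,0.011],"fingers":1}
    - {"rot":[0,0,0],"travel":[0,0,0.011],"fingers":1}
    - {"rot":[0,0,0],"travel":[0,0,0.011],"fingers":1}
    - {"rot":[0,0,0],"travel":[0,0,0.011],"fingers":1}
    - {"rot":[0,0,0],"travel":[0,0,0.011],"fingers":1}
    - {"rot":[0,0,0],"travel":[0,0,0.011],"fingers":1}
    - {"rot":[0,0,0],"travel":[0,0,0.011],"fingers":1}
    - {"rot":[0,0,0],"travel":[0,0,0.003],"fingers":1}
    - {"rot":[0,0,0],"travel":[0,0,0.003],"fingers":1}
    - {"rot":[0,0,0],"travel":[0,0,0.002],"fingers":1}
    - {"rot":[0,0,0],"travel":[0,0,0],"fingers":1}
    - {"rot":[0,0,0],"travel":[0,0,0],"fingers":1}

```text
t: 12.53
tcp_pos: [0.5546, 0.0294, 0.0489]
orientation: [3.141, 0.078, 0.002]
contact_force: [0.3, 0.4, -1.3]
finger_gap: 0.498
gripper_force: 25.9
```

>>> jog_arm:
  motion:
    - {"rot":[0,0,0],"travel":[0,0,0.002],"fingers":1}
    - {"rot":[0,0,0],"travel":[0,0,0.001],"fingers":1}
    - {"rot":[0,0,0],"travel":[0,0,0],"fingers":1}
    - {"rot":[0,0,0],"travel":[0,0,0],"fingers":1}

```text
t: 12.87
tcp_pos: [0.5542, 0.0294, 0.0454]
orientation: [3.141, 0.078, 0.0]
contact_force: [-0.2, -0.3, -0.7]
finger_gap: 0.498
gripper_force: 25.9
```

>>> jog_arm:
  motion:
    - {"rot":[0,0,0],"travel":[0,0,0.001],"fingers":1}
    - {"rot":[0,0,0],"travel":[0,0,0],"fingers":1}
    - {"rot":[0,0,0],"travel":[0,0,0],"fingers":-0.3}
    - {"rot":[0,0,0],"travel":[0,0,0],"fingers":-0.6}
    - {"rot":[0,0,0],"travel":[0,0,0],"fingers":-0.6}
    - {"rot":[0,0,0],"travel":[0,0,0],"fingers":-0.6}
    - {"rot":[0,0,0],"travel":[0,0,0],"fingers":-0.6}

```text
t: 13.45
tcp_pos: [0.5544, 0.0294, 0.0446]
orientation: [3.141, 0.078, 0.001]
contact_force: [-0.5, 0.1, 0.4]
finger_gap: 0.799
gripper_force: 0.0
```

>>> jog_arm:
  motion:
    - {"rot":[0,0,0],"travel":[0,0,-0.01],"fingers":-0.6}
    - {"rot":[0,0,0],"travel":[0,0,-0.01],"fingers":-0.6}
    - {"rot":[0,0,0],"travel":[0,0,-0.025],"fingers":-0.6}
    - {"rot":[0,0,0],"travel":[0,0,-0.025],"fingers":-0.6}
    - {"rot":[0,0,0],"travel":[0,0,-0.025],"fingers":-0.6}
    - {"rot":[0,0,0],"travel":[0,0,-0.025],"fingers":-0.6}
    - {"rot":[0,0,0],"travel":[-0.022,0,0],"fingers":-0.6}
    - {"rot":[0,0,0],"travel":[-0.022,0,0],"fingers":1}
    - {"rot":[0,0,0],"travel":[-0.022,0,0],"fingers":1}
    - {"rot":[0,0,0],"travel":[-0.022,0,0],"fingers":1}
    - {"rot":[0,0,0],"travel":[-0.022,0,0],"fingers":1}
    - {"rot":[0,0,0],"travel":[0,0,0],"fingers":1}
    - {"rot":[0,0,0],"travel":[0,0,0],"fingers":1}
  newtons: 20

```text
t: 14.53
tcp_pos: [0.4443, 0.0239, 0.1656]
orientation: [3.14, 0.078, 0.004]
contact_force: [0.4, -0.9, 0.1]
finger_gap: 0.002
gripper_force: 0.0
```

Run:
```python
from h import *
c=cam('scene');cv2.imwrite('pics/s3.png',cv2.resize(c['image'][160:300,240:430,::-1],None,fx=4,fy=4))
P=pts(c);hsv=cv2.cvtColor(c['image'],cv2.COLOR_RGB2HSV)
q=P[200:260,270:360].reshape(-1,3);h=hsv[200:260,270:360].reshape(-1,3)
k=(h[:,0]>80)&(h[:,0]<105)&(h[:,1]>100);print('turq',k.sum(),q[k].mean(0) if k.any() else 0)
go([.4505,.0249,.054])
```

```text
turq 1 [0.56514005 0.01343416 0.03925025]
t 14.58 tcp [0.445  0.0239 0.1657] toolx yaw 2.85 F [ 0.79 -0.06 -0.  ] gap 0.003 grip 0.0
delta tool [ 0.0052 -0.0007  0.1117]
```

View pics/s3.png

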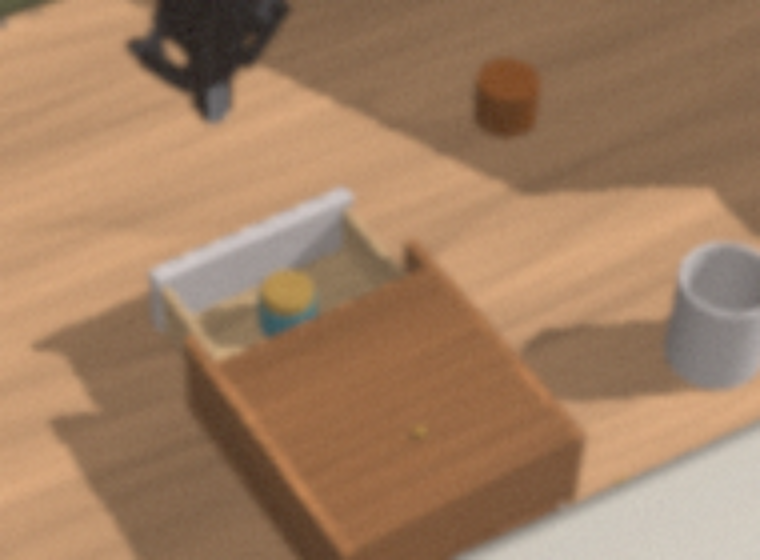

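The tin stands upright in the drawer at about (288,303) in the crop, let go and clear of the fingers. Next I close the drawer.

>>> jog_arm:
  motion:
    - {"rot":[0,0,0],"travel":[0,0,0.014],"fingers":1}
    - {"rot":[0,0,0],"travel":[0,0,0.014],"fingers":1}
    - {"rot":[0,0,0],"travel":[0,0,0.014],"fingers":1}
    - {"rot":[0,0,0],"travel":[0,0,0.014],"fingers":1}
    - {"rot":[0,0,0],"travel":[0,0,0.014],"fingers":1}
    - {"rot":[0,0,0],"travel":[0,0,0.014],"fingers":1}
    - {"rot":[0,0,0],"travel":[0,0,0.014],"fingers":1}
    - {"rot":[0,0,0],"travel":[0,0,0.014],"fingers":1}
    - {"rot":[0,0,0],"travel":[0.006,0,0],"fingers":1}
    - {"rot":[0,0,0],"travel":[0.006,0,0],"fingers":1}
    - {"rot":[0,0,0],"travel":[0.006,0,0],"fingers":1}
    - {"rot":[0,0,0],"travel":[0.006,0,0],"fingers":1}
    - {"rot":[0,0,0],"travel":[0.002,0,0],"fingers":1}
    - {"rot":[0,0,0],"travel":[0.001,0,0],"fingers":1}
    - {"rot":[0,0,0],"travel":[0,0,0],"fingers":1}

```text
t: 15.83
tcp_pos: [0.4719, 0.0253, 0.0529]
orientation: [3.141, 0.078, 0.001]
contact_force: [-0.1, 0.1, 0.6]
finger_gap: -0.0
gripper_force: 0.0
```

>>> jog_arm:
  motion:
    - {"rot":[0,0,0],"travel":[0.001,0,0],"fingers":1}
    - {"rot":[0,0,0],"travel":[0.001,0,0],"fingers":1}
    - {"rot":[0,0,0],"travel":[0.001,0,0],"fingers":1}
    - {"rot":[0,0,0],"travel":[0.001,0,0],"fingers":1}
    - {"rot":[0,0,0],"travel":[0.001,0,0],"fingers":1}
    - {"rot":[0,0,0],"travel":[0.001,0,0],"fingers":1}
    - {"rot":[0,0,0],"travel":[0.001,0,0],"fingers":1}
    - {"rot":[0,0,0],"travel":[0.001,0,0],"fingers":1}
    - {"rot":[0,0,0],"travel":[0.001,0,0],"fingers":1}
    - {"rot":[0,0,0],"travel":[0.001,0,0],"fingers":1}
    - {"rot":[0,0,0],"travel":[0.001,0,0],"fingers":1}
    - {"rot":[0,0,0],"travel":[0.001,0,0],"fingers":1}
    - {"rot":[0,0,0],"travel":[0.001,0,0],"fingers":1}
    - {"rot":[0,0,0],"travel":[0.001,0,0],"fingers":1}
    - {"rot":[0,0,0],"travel":[0.001,0,0],"fingers":1}
    - {"rot":[0,0,0],"travel":[0.001,0,0],"fingers":1}

```text
t: 17.17
tcp_pos: [0.4869, 0.0261, 0.0522]
orientation: [-3.141, -0.078, 0.002]
contact_force: [-4.1, -0.2, 3.5]
finger_gap: 0.005
gripper_force: 1.8
```

Contact is steady. Now the bulk push: about 89 mm in total to the stop near x = 0.576.

>>> jog_arm:
  motion:
    - {"rot":[0,0,0],"travel":[0.0015,0,0],"fingers":1}
    - {"rot":[0,0,0],"travel":[0.0015,0,0],"fingers":1}
    - {"rot":[0,0,0],"travel":[0.0015,0,0],"fingers":1}
    - {"rot":[0,0,0],"travel":[0.0015,0,0],"fingers":1}
    - {"rot":[0,0,0],"travel":[0.0015,0,0],"fingers":1}
    - {"rot":[0,0,0],"travel":[0.0015,0,0],"fingers":1}
    - {"rot":[0,0,0],"travel":[0.0015,0,0],"fingers":1}
    - {"rot":[0,0,0],"travel":[0.0015,0,0],"fingers":1}
    - {"rot":[0,0,0],"travel":[0.0015,0,0],"fingers":1}
    - {"rot":[0,0,0],"travel":[0.0015,0,0],"fingers":1}
    - {"rot":[0,0,0],"travel":[0.0015,0,0],"fingers":1}
    - {"rot":[0,0,0],"travel":[0.0015,0,0],"fingers":1}
    - {"rot":[0,0,0],"travel":[0.0015,0,0],"fingers":1}
    - {"rot":[0,0,0],"travel":[0.0015,0,0],"fingers":1}
    - {"rot":[0,0,0],"travel":[0.0015,0,0],"fingers":1}
    - {"rot":[0,0,0],"travel":[0.0015,0,0],"fingers":1}
    - {"rot":[0,0,0],"travel":[0.0015,0,0],"fingers":1}
    - {"rot":[0,0,0],"travel":[0.0015,0,0],"fingers":1}
    - {"rot":[0,0,0],"travel":[0.0015,0,0],"fingers":1}
    - {"rot":[0,0,0],"travel":[0.0015,0,0],"fingers":1}

```text
t: 18.83
tcp_pos: [0.5172, 0.0277, 0.0522]
orientation: [-3.141, -0.078, 0.0]
contact_force: [-4.4, 0.1, 1.9]
finger_gap: 0.003
gripper_force: 2.3
```

>>> jog_arm:
  motion:
    - {"rot":[0,0,0],"travel":[0.0015,0,0],"fingers":1}
    - {"rot":[0,0,0],"travel":[0.0015,0,0],"fingers":1}
    - {"rot":[0,0,0],"travel":[0.0015,0,0],"fingers":1}
    - {"rot":[0,0,0],"travel":[0.0015,0,0],"fingers":1}
    - {"rot":[0,0,0],"travel":[0.0015,0,0],"fingers":1}
    - {"rot":[0,0,0],"travel":[0.0015,0,0],"fingers":1}
    - {"rot":[0,0,0],"travel":[0.0015,0,0],"fingers":1}
    - {"rot":[0,0,0],"travel":[0.0015,0,0],"fingers":1}
    - {"rot":[0,0,0],"travel":[0.0015,0,0],"fingers":1}
    - {"rot":[0,0,0],"travel":[0.0015,0,0],"fingers":1}
    - {"rot":[0,0,0],"travel":[0.0015,0,0],"fingers":1}
    - {"rot":[0,0,0],"travel":[0.0015,0,0],"fingers":1}
    - {"rot":[0,0,0],"travel":[0.0015,0,0],"fingers":1}
    - {"rot":[0,0,0],"travel":[0.0015,0,0],"fingers":1}
    - {"rot":[0,0,0],"travel":[0.0015,0,0],"fingers":1}
    - {"rot":[0,0,0],"travel":[0.0015,0,0],"fingers":1}
    - {"rot":[0,0,0],"travel":[0.0015,0,0],"fingers":1}
    - {"rot":[0,0,0],"travel":[0.0015,0,0],"fingers":1}
    - {"rot":[0,0,0],"travel":[0.0015,0,0],"fingers":1}
    - {"rot":[0,0,0],"travel":[0.0015,0,0],"fingers":1}

```text
t: 20.5
tcp_pos: [0.5471, 0.0292, 0.0522]
orientation: [-3.14, -0.078, 0.001]
contact_force: [-5.7, 1.4, 1.9]
finger_gap: -0.002
gripper_force: 2.7
```

>>> jog_arm:
  motion:
    - {"rot":[0,0,0],"travel":[0.0015,0,0],"fingers":1}
    - {"rot":[0,0,0],"travel":[0.0015,0,0],"fingers":1}
    - {"rot":[0,0,0],"travel":[0.0015,0,0],"fingers":1}
    - {"rot":[0,0,0],"travel":[0.0015,0,0],"fingers":1}
    - {"rot":[0,0,0],"travel":[0.0015,0,0],"fingers":1}
    - {"rot":[0,0,0],"travel":[0.0015,0,0],"fingers":1}
    - {"rot":[0,0,0],"travel":[0.0015,0,0],"fingers":1}
    - {"rot":[0,0,0],"travel":[0.0015,0,0],"fingers":1}
    - {"rot":[0,0,0],"travel":[0.0015,0,0],"fingers":1}
    - {"rot":[0,0,0],"travel":[0.0015,0,0],"fingers":1}
    - {"rot":[0,0,0],"travel":[0.001,0,0],"fingers":1}
    - {"rot":[0,0,0],"travel":[0.001,0,0],"fingers":1}
    - {"rot":[0,0,0],"travel":[0.001,0,0],"fingers":1}
    - {"rot":[0,0,0],"travel":[0.001,0,0],"fingers":1}
    - {"rot":[0,0,0],"travel":[0.001,0,0],"fingers":1}
    - {"rot":[0,0,0],"travel":[0.001,0,0],"fingers":1}
    - {"rot":[0,0,0],"travel":[0.001,0,0],"fingers":1}
    - {"rot":[0,0,0],"travel":[0.001,0,0],"fingers":1}
    - {"rot":[0,0,0],"travel":[0.001,0,0],"fingers":1}
    - {"rot":[0,0,0],"travel":[0.001,0,0],"fingers":1}

```text
t: 22.17
tcp_pos: [0.572, 0.0304, 0.0522]
orientation: [-3.14, -0.078, 0.001]
contact_force: [-6.4, 1.3, 2.6]
finger_gap: -0.001
gripper_force: 2.9
```

>>> jog_arm:
  motion:
    - {"rot":[0,0,0],"travel":[0.001,0,0],"fingers":1}
    - {"rot":[0,0,0],"travel":[0.001,0,0],"fingers":1}
    - {"rot":[0,0,0],"travel":[0.0007,0,0],"fingers":1}
    - {"rot":[0,0,0],"travel":[0,0,0],"fingers":1}

```text
t: 22.5
tcp_pos: [0.5748, 0.0306, 0.0522]
orientation: [-3.14, -0.078, 0.001]
contact_force: [-4.3, 1.5, 0.1]
finger_gap: 0.0
gripper_force: 2.6
```

>>> jog_arm:
  motion:
    - {"rot":[0,0,0],"travel":[0.0006,0,0],"fingers":1}
    - {"rot":[0,0,0],"travel":[0,0,0],"fingers":1}

```text
t: 22.67
tcp_pos: [0.5754, 0.0306, 0.0522]
orientation: [-3.14, -0.078, 0.001]
contact_force: [-5.0, 0.5, 1.6]
finger_gap: 0.004
gripper_force: 2.7
```

>>> jog_arm:
  motion:
    - {"rot":[0,0,0],"travel":[0.0006,0,0],"fingers":1}
    - {"rot":[0,0,0],"travel":[0,0,0],"fingers":1}

```text
t: 22.83
tcp_pos: [0.5759, 0.0306, 0.0522]
orientation: [-3.14, -0.078, 0.001]
contact_force: [-5.4, 1.2, 2.5]
finger_gap: 0.0
gripper_force: 2.7
```

>>> jog_arm:
  motion:
    - {"rot":[0,0,0],"travel":[0.0006,0,0],"fingers":1}
    - {"rot":[0,0,0],"travel":[0,0,0],"fingers":1}

```text
t: 23.0
tcp_pos: [0.5762, 0.0307, 0.0523]
orientation: [-3.14, -0.078, 0.003]
contact_force: [-7.1, 0.8, 3.0]
finger_gap: -0.001
gripper_force: 3.5
```

The stop is felt at the same depth as before. Withdrawing.

>>> jog_arm:
  motion:
    - {"rot":[0,0,0],"travel":[-0.002,0,0],"fingers":1}
    - {"rot":[0,0,0],"travel":[-0.002,0,0],"fingers":1}
    - {"rot":[0,0,0],"travel":[-0.002,0,0],"fingers":1}
    - {"rot":[0,0,0],"travel":[-0.002,0,0],"fingers":1}
    - {"rot":[0,0,0],"travel":[-0.004,0,0],"fingers":1}
    - {"rot":[0,0,0],"travel":[-0.01,0,0],"fingers":1}
    - {"rot":[0,0,0],"travel":[-0.02,0,0],"fingers":1}
    - {"rot":[0,0,0],"travel":[-0.02,0,0],"fingers":1}
    - {"rot":[0,0,0],"travel":[-0.02,0,0],"fingers":1}
    - {"rot":[0,0,0],"travel":[-0.02,0,0],"fingers":1}
    - {"rot":[0,0,0],"travel":[-0.02,0,0],"fingers":1}
    - {"rot":[0,0,0],"travel":[0,0,0],"fingers":1}
    - {"rot":[0,0,0],"travel":[0,0,-0.03],"fingers":1}
    - {"rot":[0,0,0],"travel":[0,0,-0.03],"fingers":1}
    - {"rot":[0,0,0],"travel":[0,0,-0.03],"fingers":1}
    - {"rot":[0,0,0],"travel":[0,0,0],"fingers":1}
    - {"rot":[0,0,0],"travel":[0,0,0],"fingers":1}
    - {"rot":[0,0,0],"travel":[0,0,0],"fingers":1}

```text
t: 24.5
tcp_pos: [0.4553, 0.0243, 0.1426]
orientation: [3.14, 0.078, 0.003]
contact_force: [-0.8, 0.7, 1.2]
finger_gap: -0.0
gripper_force: 0.0
```

Run:
```python
from h import *
c=cam('top');im=c['image'];cv2.imwrite('pics/top4.png',cv2.resize(im[140:330,150:350,::-1],None,fx=3,fy=3))
P=pts(c);hsv=cv2.cvtColor(im,cv2.COLOR_RGB2HSV)
m=np.zeros(im.shape[:2],bool);m[235:295,250:345]=1
w=m&(hsv[...,1]<60)&(hsv[...,2]>170)&(P[...,2]>.055)&(P[...,2]<.08)
print(cv2.minAreaRect(P[w][:,:2].astype(np.float32)));go([0,0,0])
```

```text
((0.5813958644866943, 0.02905172109603882), (0.012723157182335854, 0.1642085611820221), 2.9121968746185303)
t 24.55 tcp [0.4545 0.0244 0.1415] toolx yaw 2.85 F [ 1.14 -0.03  0.06] gap 0.002 grip 0.0
delta tool [-0.4551  0.0018  0.1417]
```

View pics/top4.png

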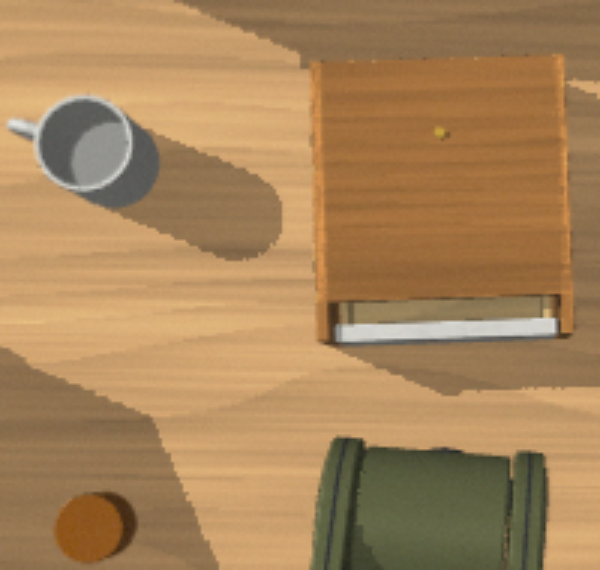

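The drawer front sits flush at row ~330 of the crop, within 0.2 mm of where it started, and the arm is clear.

```bash
python3 -c "
from cell import ctrl
print(ctrl.close_job())"
```

```text
the job is handed in; nothing more can be done
None
```

I handed the job in: the tin was upright in the drawer before I closed it, and the drawer is latched flush with the chest, within about 0.2 mm of where it started. The highest wrist-force reading while pressing was about 12 N, and no verdict came back.

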